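# Extend the drain arm one hole and hang the dip basket on it

### The job

The drain arm is one hole too short for its drip tray: press the orange thumb button on its collar, slide the collar away from the post and let the button pop up in the very next hole. Then hang the dip basket by its handle on both prongs of the arm's twin hook, so that it hangs free over the tray. Keep the basket upright on the way, and leave the two bottles and the tape dispenser where they stand.

Things in the scene. Friction and masses are not known exactly. Their poses are not given: they have to be found in the camera images.
- stand: Fixed drain-arm stand: 110 mm square flange screwed to the bench, 32 mm aluminium post, black 50 mm clamp head. A fixed level 25 mm tube runs from the head along this frame's -y; its axis is 215 mm above the bench. Origin: centre of the flange on the bench; x is across the arm. Place and yaw vary.
- drain_arm (a joint): Travel in m of the arm's sliding outer section (30 mm tube, 100 mm grey collar at the post end, twin hook at the far end) away from the post. Detent holes at -0.050, 0, 0.050, 0.100, play 1.5 mm either way; it starts latched at 0. Friction 2 N, about 4 N with the pin riding between holes; it stays where left. Latched, it stands a 20 N push.
- button (a joint): How far the sprung orange button is pressed down, m. 0: popped up, pin in a hole. Beyond 0.005 the pin is clear of its hole; 0.0065: stop. Takes 2 N at first, 4 N at the stop. Between holes it stays 0.005 down by itself and springs up at a hole. Held pressed, it cannot catch: let it up once the arm has moved 10 mm, then slide on.
- button_top (a point): Top centre of the orange thumb button, 26 x 26 mm, facing up, 247 mm above the bench when up. Axes as the stand; moves with the arm and the button. 17 mm from here on its outward side (-y) stands the collar's grey thumb stop, 40 mm wide, top 11 mm above the raised button: a fingertip over the button can push the arm out by it. On its other sides the collar is at least 10 mm lower.
- hook_seat (a point): Where the middle of the handle bar lies when hung: in the dip midway between two prongs (8 mm steel rod, 70 mm apart along x), 257 mm above the bench. Axes as the stand; moves with the arm. Prong tips stand 28 mm further out (-y), tops 18 mm above this point; the arm's end block starts 35 mm away on the post side, underside 60 mm below. Bring the bar in over the tips, basket below the arm.
- basket_grip (a point): Middle of the handle bar of the loose dip basket: straight level 10 mm steel bar, 124 mm long along x, 175 mm above the basket's base. Its legs (8 mm) stand at x = +-62 mm. The wire basket is 130 (x) x 84 (y) x 60 mm high; its three small bottles stay in it; about 0.3 kg in all. Stands on the bench at the start; place and yaw vary.
- tray: Fixed white drip tray, 200 (x) x 140 (y) x 18 mm high, lying under the place where the hook comes with the arm at 0.050. Origin: centre of its underside; axes as the stand.
- wash_mid (a point): Wash bottle (bystander), 68 mm diameter, 185 mm high with its bent spout. The point is on its axis, 65 mm above its base.
- sample_mid (a point): White sample bottle (bystander), 68 mm diameter, 125 mm high. The point is its centre.
- tape_mid (a point): Blue tape dispenser (bystander), 62 (x) x 150 (y) x 90 mm high. The point is on its middle, 40 mm above its base.
Mind the look-alikes: they are no part of the job. Several things look just like the part that bears basket_grip: the one meant starts nearest to the robot's base.

How it is judged:
By the outcome, as a careful person would: the job done as asked, in the order asked, and still so for the second after the job is handed in, with the robot touching nothing.
It also fails if it takes over 72 s, if anything falls off the work surface, if the arm or the gripper's body presses on something with over 40 N, if the wrist force passes 120 N, or if a joint passes its speed limit or range.

### The arm

A 6-joint arm with a two-finger parallel gripper is mounted at the origin on the work surface. World frame = base frame: x ahead of the robot, y to its left, z up, the work surface at z = 0. Lengths are in mm, angles in rad, forces in N, time in s.
With the tool pointing down it reaches from about 350 to 875 mm from the base axis. Payload 4.2 kg.
Tool frame: the origin (TCP) lies at the very end of the fingers, on their centre line; the grasp point (between the pads) lies 19 mm behind it; z points along the fingers, y is the line along which they close (so a half turn about z gives the same grasp; the last joint's range is limited). The gripper opens to 85 mm and grips with 20 to 120 N. Pads are 22 mm wide; open, the fingers measure 114 mm over their backs; the gripper's body (76 mm by 85 mm) begins 54 mm behind the grasp point. The pads swing forward as they close: fully open they stand 13 mm farther back than shut.
Start: joints at [-1.078, 0.385, 0.008, 0, -1.194, -0.259], TCP at [144.815, -607.97, 231.312] pointing down, gripper open.
Joint ranges: [-3.14, 3.14], [-1.21, 2.06], [-1.07, 1.41], [-3.16, 2.05], [-2.99, -0.16], [-3.1, 3.1]. Speed limits (rad/s): [2.79, 2.79, 3.14, 3.14, 3.14, 3.14].

### API

Orientations are given as a unit quaternion [x, y, z, w].
In Python, from bench import arm gives the robot as it stands.
- The arm moves only by the tool servo_tool, never from a script. Its argument "rows" is a list that holds one entry, the list of rows, each a list of 7 numbers: the finger opening in mm, from 0 to 85.4, then the shift along the tool's x, y, z in mm, then the turn, a rotation vector about the tool's x, y, z in rad. A call has 1 to 10 rows; each row is the pose to reach, as a shift and turn from the pose commanded when the call began, along the tool's axes at that moment; what a row does not reach only later rows make up. A row lasts 1/8 s, in which the tool goes at most 62.5 mm and 10.7 degrees, less where a joint would pass 70% of its speed; a pose out of reach is approached as far as the arm can. A call with a gripper value outside its range is refused whole. The fingers move at their own pace and stop on an object; the grip force is fixed at half the most. Time passes only in rows, so rows that repeat a pose let the fingers close. It gives the time, the measured TCP pose, the force, the opening and the grip force at its end, in the units of the state.
- arm.read_state(): the state, without advancing time (a new reading comes with each control period).
- arm.get_image(name): name is "scene" or "top"; returns the picture (384x512x3 uint8, red, green, blue); there is no depth.
- arm.camera_params(name): a dict with "intrinsics" (3x3 intrinsics, pixels), "R" (3x3) and "t" (3): a world point X has camera coordinates R X + t. Camera axes: x right, y down, z forward; pixel columns grow to the right and rows downward; lengths in mm; the calibration is good to about 2 mm. A picture is of the moment at which its call begins. camera_params takes no time and is no camera call.
- arm.job_done(): hands the job in; it is judged then, once.
The state is a dict: "clock": time; "joints": joint angles; "joint_vel": joint speeds; "joint_efforts": joint torques, N m; "position": TCP position; "ee_rot": TCP orientation; "contact_force": force on the tool from outside, world axes, zero at the start; "wrist_torque": the same for the moment, N m; "gripper_width": finger opening in mm; "grasp_force": force on a finger pad.
Only numpy, scipy, OpenCV 4.12 (cv2) and the standard library are available. Lean on these libraries where they do the work, as an engineer would, in place of code of your own. Each camera call takes 0.05 s, during which the arm holds its last target. There are 200 camera calls.

## Working session

There is one attempt and no reset: what is moved stays moved. The work goes in short steps, Python scripts to look and compute and a tool call to move; the robot and the scene stay as the last step left them, time stands still between calls to the robot, and variables do not carry over. Pictures are saved under pics/ and viewed, at most 10 in all, crops included, and the job is handed in when it is done.

Besides the shell and the picture viewer there is one more tool, called after "Call:" as name(argument=value, ...), one argument or row to a line, values as JSON. servo_tool: Moves the arm, as the interface text tells. Its arguments: {"type":"object","properties":{"rows":{"type":"array"}},"required":["rows"]}

```bash
mkdir -p pics; cat > h.py <<'E'
import numpy as np, cv2
from bench import arm
def P(n):
    c=arm.camera_params(n); return np.array(c["intrinsics"]),np.array(c["R"]),np.array(c["t"])
def proj(n,X):
    K,R,t=P(n); q=(np.atleast_2d(X)@R.T+t)@K.T; return q[:,:2]/q[:,2:]
def back(n,uv,z):
    K,R,t=P(n); d=R.T@np.linalg.inv(K)@np.array([*uv,1.]); o=-R.T@t
    return o+d*(z-o[2])/d[2]
def snap(n,f):
    im=arm.get_image(n); cv2.imwrite(f,cv2.cvtColor(im,cv2.COLOR_RGB2BGR)); return im
E
python3 - <<'E'
from h import *
a=snap("scene","pics/a.png");b=snap("top","pics/b.png")
for n in("scene","top"):
    K,R,t=P(n);print(n,K.round(0).tolist(),R.round(2).tolist(),(-R.T@t).round())
print(arm.read_state())
E
```

```text
scene [[392.0, 0.0, 257.0], [0.0, 392.0, 193.0], [0.0, 0.0, 1.0]] [[0.56, 0.83, 0.02], [0.67, -0.44, -0.6], [-0.49, 0.34, -0.8]] [1152. -514. 1171.]
top [[399.0, 0.0, 257.0], [0.0, 399.0, 194.0], [0.0, 0.0, 1.0]] [[-0.08, -1.0, 0.0], [-0.97, 0.08, -0.22], [0.22, -0.02, -0.97]] [ 245.  -71. 1535.]
{'clock': 0.1, 'joints': array([-1.07838126e+00,  3.85472107e-01,  6.79186537e-03, -4.29205800e-04,
       -1.19401376e+00, -2.58586605e-01]), 'joint_vel': array([ 0.00063034, -0.00198394,  0.00292343,  0.00324334, -0.00078936,
       -0.00040063]), 'joint_efforts': array([-8.86082307e-05, -3.93319452e+01,  1.88930994e+01,  4.19794366e+00,
       -2.59391178e-03,  8.14231754e-06]), 'position': array([ 144.70520817, -607.49065409,  230.34789472]), 'ee_rot': array([-1.16569400e-01,  9.93182075e-01,  9.55881259e-04, -1.62399628e-04]), 'contact_force': array([0.53972236, 0.53742994, 0.34031578]), 'wrist_torque': array([-0.03679785,  0.05603574, -0.02477772]), 'grasp_force': 0.0, 'gripper_width': 85.39049025923035}
```

View pics/a.png

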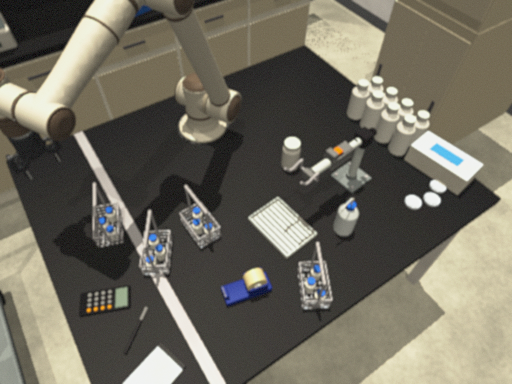

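View pics/b.png

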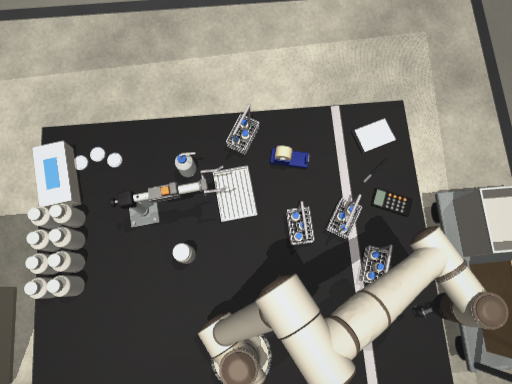

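In the pictures, four baskets look alike. In top view they are at (243,132), (299,225), (345,217) and (376,263); in scene view at (315,285), (200,222), (155,250) and (106,222). The robot base is at top (240,365), so the nearest looks like (299,225) in top, (200,222) in scene. The button is at top (165,190), scene (338,150). I'll check both with crops.

```bash
python3 - <<'E'
from h import *
for p in [(243,132),(299,225),(345,217),(376,263)]:
    X=back("top",p,60);print(p,X.round(),np.hypot(*X[:2]).round())
a=cv2.imread("pics/a.png");b=cv2.imread("pics/b.png")
r=lambda i,x,y,w,h:cv2.resize(i[y:y+h,x:x+w],(400,300),interpolation=cv2.INTER_CUBIC)
m=np.vstack([np.hstack([r(a,170,175,80,60+0),r(a,290,110,100,75)]),np.hstack([r(b,265,195,80,60),r(b,100,150,160,120)])])
cv2.imwrite("pics/c.png",m)
E
```

```text
(243, 132) [835. -70.  60.] 838.0
(299, 225) [ 450. -251.   60.] 516.0
(345, 217) [ 466. -426.   60.] 632.0
(376, 263) [ 288. -516.   60.] 591.0
```

View pics/c.png

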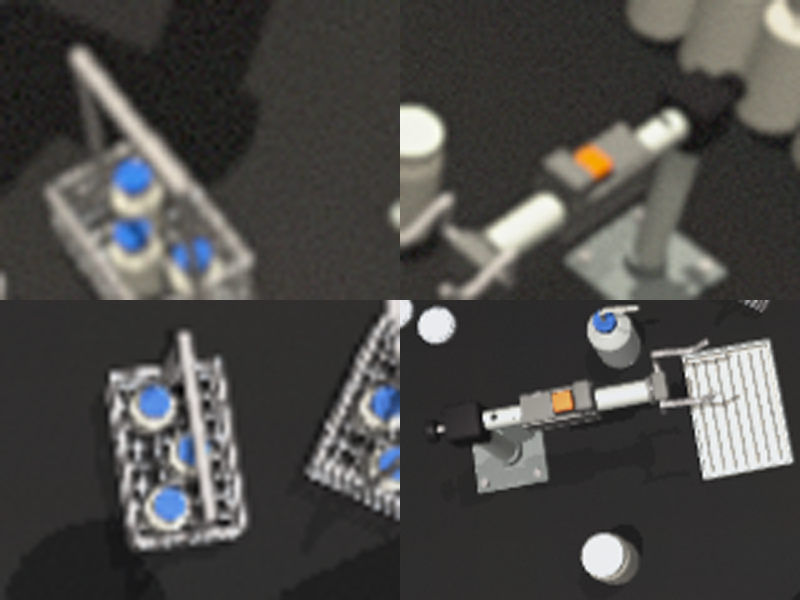

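```bash
cat > m.py <<'E'
from h import *
from scipy.optimize import least_squares
def tri(u,v):
    f=lambda X:np.r_[(proj("top",X)-u).ravel(),(proj("scene",X)-v).ravel()]
    r=least_squares(f,[400,0,200]);return r.x,np.abs(r.fun).max()
E
python3 - <<'E'
from m import *
for n,q in(("top",[(301.4,202),(307,238)]),("scene",[(185.6,185.4),(206.4,212.6)])):
    A,B=[back(n,p,175) for p in q];d=A-B
    print(n,"bar mid",((A+B)/2).round(1),np.linalg.norm(d).round(),np.degrees(np.arctan2(d[1],d[0])))
C={}
for n,f in(("top","b"),("scene","a")):
    im=cv2.imread(f"pics/{f}.png").astype(int);B,G,R=im[...,0],im[...,1],im[...,2]
    m=(R>180)&(B<90)&(G>80)&(G<190);l,_,s,c=cv2.connectedComponentsWithStats(m.astype(np.uint8))[0:4]
    for i in range(1,l):
        if s[i,4]>15:print(n,s[i],c[i],back(n,c[i],247).round(1))
        if s[i,4]>15: C.setdefault(n,c[i])
g=lambda x,y:(100+x/2.5,150+(y-300)/2.5)
T=np.array([back("top",g(*p),18) for p in[(690,358),(768,340),(792,462),(705,478)]]);print(T.round(),T.mean(0).round(1))
F=np.array([back("top",g(*p),5) for p in[(473,437),(546,428),(549,484),(477,492)]]);print(F.round(),F.mean(0).round(1))
print("sample",back("top",g(603,556),125).round())
print("wash",back("top",g(603,325),150).round(),back("scene",(346,222),65).round())
print("tape",back("top",(290,157),45).round())
print("prongtips",[back("top",g(*p),270).round() for p in[(706,343),(738,400)]])
E
```

```text
top bar mid [ 450.9 -256.5  175. ] 126.0 2.517704790082607
scene bar mid [ 450.8 -255.9  175. ] 129.0 -178.19464045765707
top [161 186   8   9  40] [164.125 189.775] [578.4 205.6 247. ]
scene [334 146   9   8  42] [337.97619048 149.76190476] [579.1 203.6 247. ]
[[ 637. -581.   18.]
 [ 656. -709.   18.]
 [ 458. -714.   18.]
 [ 445. -576.   18.]] [ 548.8 -644.9   18. ]
[[ 540. -228.    5.]
 [ 545. -343.    5.]
 [ 457. -338.    5.]
 [ 454. -225.    5.]] [ 499.1 -283.5    5. ]
sample [ 333. -380.  125.]
wash [ 662. -418.  150.] [734. 148.  65.]
tape [ 722. -246.   45.]
prongtips [array([ 590., -521.,  270.]), array([ 510., -551.,  270.])]
```

```bash
python3 - <<'E'
from m import *
g=lambda x,y:(100+(x-400)/2.5,150+(y-300)/2.5)
ang=lambda d:np.degrees(np.arctan2(d[1],d[0])).round(1)
T=np.array([back("top",g(*p),18) for p in[(690,358),(768,340),(792,462),(705,478)]]);print(T.round(),T.mean(0).round(1),ang(T[0]-T[3]),ang(T[1]-T[2]),ang(T[1]-T[0]))
F=np.array([back("top",g(*p),5) for p in[(473,437),(546,428),(549,484),(477,492)]]);print(F.round(),F.mean(0).round(1))
print("sample",back("top",g(603,556),125).round())
print("wash",back("top",g(603,325),150).round())
print("tape",back("top",(290,157),45).round())
print("prongtips",[back("top",g(*p),275).round() for p in[(706,343),(738,400)]])
# arm centre line: tube end / clamp head
A=back("top",g(620,395),230);B=back("top",g(465,423),240);print(A.round(),B.round(),ang(A-B))
a=cv2.imread("pics/a.png");b=cv2.imread("pics/b.png")
r=lambda i,x,y,w,h:cv2.resize(i[y:y+h,x:x+w],(800,300),interpolation=cv2.INTER_CUBIC)
cv2.imwrite("pics/d.png",np.vstack([r(b,140,155,128,48),r(a,236,140,160,60)]))
E
```

```text
[[688.  49.  18.]
 [708. -76.  18.]
 [509. -98.  18.]
 [495.  37.  18.]] [600.1 -22.   18. ] 3.4 6.2 -81.1
[[592. 395.   5.]
 [597. 281.   5.]
 [508. 279.   5.]
 [505. 390.   5.]] [550.2 336.6   5. ]
sample [379. 179. 125.]
wash [710. 161. 150.]
tape [ 722. -246.   45.]
prongtips [array([632.,   6., 275.]), array([552., -30., 275.])]
[582. 129. 230.] [558. 334. 240.] -83.3
```

View pics/d.png

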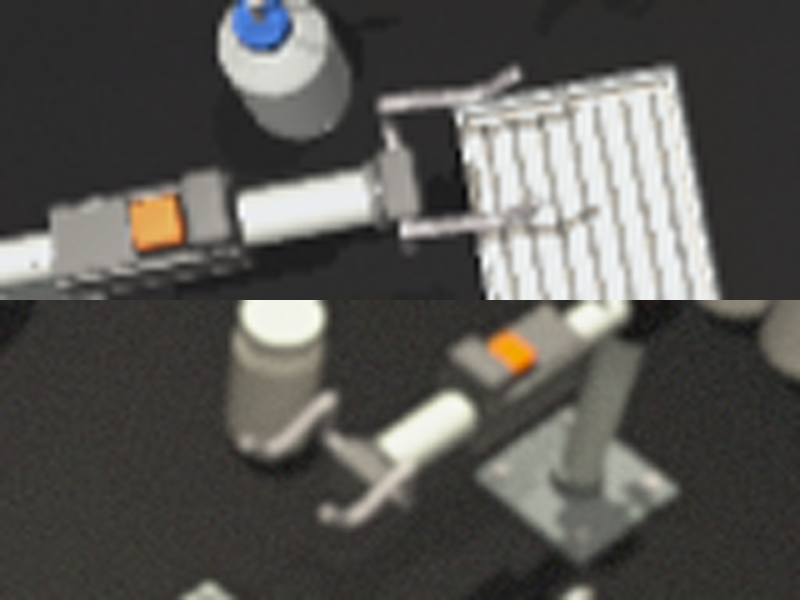

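Here the thumb stop (grey) sits to the right of the button. The prong tips are at about top (222.9,166.5) and (225.6,188.9), and scene (301.6,182.6) and (302,160).

```bash
python3 - <<'E'
from m import *
ang=lambda d:np.degrees(np.arctan2(d[1],d[0])).round(1)
a=tri((222.9,166.5),(301.6,182.6));b=tri((225.6,188.9),(302,160));print(a,b,ang(a[0]-b[0]),np.linalg.norm(a[0]-b[0]))
mid=(a[0]+b[0])/2;bt=np.array([578.8,204.6,247]);print(mid.round(1),ang(mid-bt))
fl=np.array([550.2,336.6,0]);tr=np.array([600.1,-22,0]);print(ang(tr-fl),ang(bt-fl),ang(tr-bt))
s=arm.read_state();print(s['joints'].round(3),s['position'].round(1))
E
```

```text
(array([636.10253585,   5.97990503, 271.49075354]), np.float64(0.41496947956323993)) (array([569.85443765,  25.1887249 , 291.1229553 ]), np.float64(8.54394213311457)) -16.2 71.71619497485831
[603.   15.6 281.3] -82.7
-82.1 -77.8 -84.6
[-1.078  0.385  0.007 -0.    -1.194 -0.259] [ 144.7 -607.5  230.3]
```

```bash
cat > go.py <<'E'
import sys
from m import *
from scipy.spatial.transform import Rotation as Ro
x,y,z,a=map(float,sys.argv[1:5])
s=arm.read_state();R=Ro.from_quat(s['ee_rot']);c,d=np.cos(np.radians(a)),np.sin(np.radians(a))
G=Ro.from_matrix(np.c_[[c,d,0],[d,-c,0],[0,0,-1]])
print("shift",R.inv().apply(np.array([x,y,z])-s['position']).round(1),"turn",(R.inv()*G).as_rotvec().round(3))
print(s['clock'],s['position'].round(1),s['joints'].round(2),"F",s['contact_force'].round(1),"w",round(s['gripper_width'],1))
E
python3 go.py 579 205 310 -83
```

```text
shift [-610.6  690.   -78.4] turn [ 2.000e-03  1.000e-03 -1.459e+00]
0.1 [ 144.7 -607.5  230.3] [-1.08  0.39  0.01 -0.   -1.19 -0.26] F [0.5 0.5 0.3] w 85.4
```

Call:
servo_tool(
  rows=[
    [[0,0,0,-60,0,0,0],[0,-611,690,-78,0,0,-1.459],[0,-611,690,-78,0,0,-1.459],[0,-611,690,-78,0,0,-1.459],[0,-611,690,-78,0,0,-1.459],[0,-611,690,-78,0,0,-1.459],[0,-611,690,-78,0,0,-1.459],[0,-611,690,-78,0,0,-1.459],[0,-611,690,-78,0,0,-1.459],[0,-611,690,-78,0,0,-1.459]],
  ],
)

```text
clock: 1.35
position: [410.2, -110.0, 302.4]
ee_rot: [0.749, -0.662, 0.0, -0.0]
contact_force: [1.8, -0.4, -0.6]
gripper_width: 0.1
grasp_force: 0.0
```

```bash
python3 go.py 579 205 310 -83
```

```text
shift [-291.8 -206.2   -7.5] turn [-0.     0.     0.001]
1.35 [ 410.2 -110.   302.4] [ 0.12 -0.02 -0.32 -0.   -1.27 -0.  ] F [ 1.8 -0.4 -0.6] w 0.1
```

Call:
servo_tool(
  rows=[
    [[0,-292,-206,-8,0,0,0],[0,-292,-206,-8,0,0,0],[0,-292,-206,-8,0,0,0],[0,-292,-206,-8,0,0,0],[0,-292,-206,-8,0,0,0],[0,-292,-206,-8,0,0,0],[0,-292,-206,-8,0,0,0],[0,-292,-206,-8,0,0,0]],
  ],
)

```text
clock: 2.35
position: [578.4, 202.5, 309.6]
ee_rot: [0.749, -0.663, -0.0, 0.001]
contact_force: [-0.4, -0.5, -0.1]
gripper_width: -0.1
grasp_force: 0.0
```

```bash
python3 go.py 579 205 270 -83; python3 - <<'E'
from h import *
a=snap("scene","pics/e1.png");b=snap("top","pics/e2.png")
r=lambda i,x,y,w,h:cv2.cvtColor(cv2.resize(i[y:y+h,x:x+w],(400,300),interpolation=cv2.INTER_CUBIC),cv2.COLOR_RGB2BGR)
cv2.imwrite("pics/e.png",np.hstack([r(a,290,100,100,75),r(b,110,140,120,90)]))
E
```

```text
shift [-2.5 -0.9 39.6] turn [ 0.002 -0.001 -0.   ]
2.35 [578.4 202.5 309.6] [ 0.6   0.32  0.11 -0.   -1.36 -0.48] F [-0.4 -0.5 -0.1] w -0.1
```

View pics/e.png

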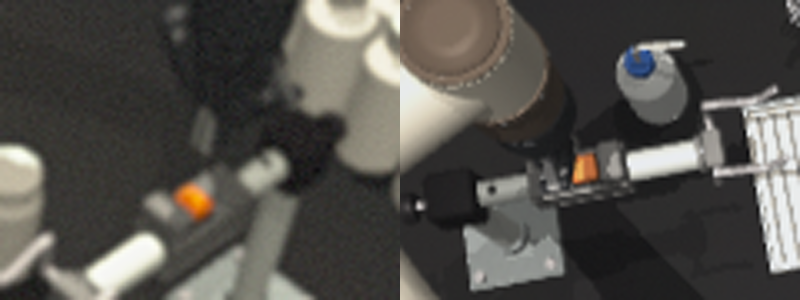

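The fingertip hangs just behind and above the orange button, at scene about (341,135), clear of everything. Descending.

Call:
servo_tool(
  rows=[
    [[0,-2,-1,20,0,0,0],[0,-2,-1,40,0,0,0],[0,-2,-1,52,0,0,0],[0,-2,-1,59,0,0,0],[0,-2,-1,59,0,0,0],[0,-2,-1,59,0,0,0]],
  ],
)

```text
clock: 3.2
position: [580.0, 205.1, 252.1]
ee_rot: [0.749, -0.663, 0.0, -0.001]
contact_force: [0.3, -0.6, -0.8]
gripper_width: -0.1
grasp_force: 0.0
```

Call:
servo_tool(
  rows=[
    [[0,0,0,2,0,0,0],[0,0,0,3,0,0,0],[0,0,0,4,0,0,0],[0,0,0,4,0,0,0]],
  ],
)

```text
clock: 3.7
position: [579.6, 205.0, 247.3]
ee_rot: [0.749, -0.663, 0.0, 0.0]
contact_force: [0.1, 0.1, -0.5]
gripper_width: -0.0
grasp_force: 0.0
```

Call:
servo_tool(
  rows=[
    [[0,0,0,1,0,0,0],[0,0,0,2,0,0,0],[0,0,0,2,0,0,0],[0,0,0,2,0,0,0]],
  ],
)

```text
clock: 4.2
position: [579.7, 205.0, 245.6]
ee_rot: [0.749, -0.663, 0.0, -0.0]
contact_force: [-0.4, 0.2, 1.9]
gripper_width: -0.1
grasp_force: 1.2
```

Contact at about 246.

Call:
servo_tool(
  rows=[
    [[0,0,0,2,0,0,0],[0,0,0,3,0,0,0],[0,0,0,4,0,0,0],[0,0,0,4,0,0,0],[0,0,0,4,0,0,0]],
  ],
)

```text
clock: 4.82
position: [579.7, 205.0, 241.5]
ee_rot: [0.749, -0.663, 0.0, -0.0]
contact_force: [-0.6, -0.4, 3.0]
gripper_width: -0.0
grasp_force: 1.8
```

Call:
servo_tool(
  rows=[
    [[0,0,0,1,0,0,0],[0,0,0,1,0,0,0],[0,0,0,1,0,0,0]],
  ],
)

```text
clock: 5.2
position: [579.7, 205.0, 240.6]
ee_rot: [0.749, -0.663, 0.0, -0.0]
contact_force: [-1.8, 0.7, 5.3]
gripper_width: 0.1
grasp_force: 2.6
```

Call:
servo_tool(
  rows=[
    [[0,2,0,0,0,0,0],[0,4,0,0,0,0,0],[0,6,0,0,0,0,0],[0,6,0,0,0,0,0]],
  ],
)

```text
clock: 5.7
position: [580.3, 199.4, 240.6]
ee_rot: [0.749, -0.663, -0.0, -0.0]
contact_force: [-1.9, 0.7, 4.9]
gripper_width: 0.0
grasp_force: 2.6
```

Call:
servo_tool(
  rows=[
    [[0,2,0,0,0,0,0],[0,4,0,0,0,0,0],[0,6,0,0,0,0,0],[0,6,0,0,0,0,0]],
  ],
)

```text
clock: 6.2
position: [581.0, 193.4, 240.6]
ee_rot: [0.749, -0.663, -0.0, -0.0]
contact_force: [-1.8, 1.0, 5.5]
gripper_width: 0.3
grasp_force: 2.7
```

Call:
servo_tool(
  rows=[
    [[0,2,0,0,0,0,0],[0,4,0,0,0,0,0],[0,6,0,0,0,0,0],[0,6,0,0,0,0,0]],
  ],
)

```text
clock: 6.7
position: [581.7, 187.4, 240.6]
ee_rot: [0.749, -0.663, -0.0, -0.0]
contact_force: [-2.2, 1.3, 6.1]
gripper_width: -0.3
grasp_force: 2.7
```

```bash
python3 - <<'E'
from h import *
a=snap("scene","pics/f1.png");b=snap("top","pics/f2.png")
r=lambda i,x,y,w,h:cv2.cvtColor(cv2.resize(i[y:y+h,x:x+w],(400,300),interpolation=cv2.INTER_CUBIC),cv2.COLOR_RGB2BGR)
cv2.imwrite("pics/f.png",np.hstack([r(a,290,110,80,60),r(b,110,140,120,90)]))
E
```

```text
(no output)
```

View pics/f.png

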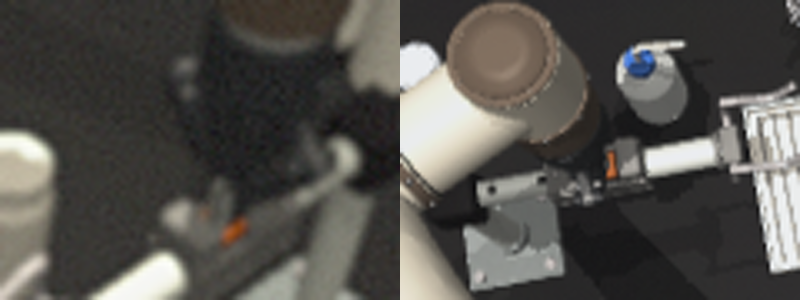

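The collar has moved about 18 mm out, with the thumb stop shifted from (608) to (627) in the crop. Now I let the button up and push on by the stop.

Call:
servo_tool(
  rows=[
    [[0,0,0,-4,0,0,0],[0,0,0,-9,0,0,0],[0,0,0,-9,0,0,0],[0,0,0,-9,0,0,0]],
  ],
)

```text
clock: 7.3
position: [581.7, 187.0, 248.8]
ee_rot: [0.749, -0.663, -0.0, 0.0]
contact_force: [0.4, 1.1, -0.3]
gripper_width: 0.0
grasp_force: 0.0
```

Call:
servo_tool(
  rows=[
    [[0,3,0,0,0,0,0],[0,7,0,0,0,0,0],[0,11,0,0,0,0,0],[0,15,0,0,0,0,0],[0,18,0,0,0,0,0],[0,22,0,0,0,0,0],[0,25,0,0,0,0,0],[0,25,0,0,0,0,0]],
  ],
)

```text
clock: 8.3
position: [585.0, 161.3, 249.4]
ee_rot: [0.749, -0.663, 0.001, 0.001]
contact_force: [0.0, 1.2, 0.3]
gripper_width: -0.2
grasp_force: 0.3
```

Call:
servo_tool(
  rows=[
    [[0,1,0,0,0,0,0],[0,2,0,0,0,0,0],[0,3,0,0,0,0,0],[0,4,0,0,0,0,0],[0,4,0,0,0,0,0]],
  ],
)

```text
clock: 8.93
position: [585.4, 158.2, 249.4]
ee_rot: [0.749, -0.663, 0.0, 0.0]
contact_force: [0.3, 2.7, 0.5]
gripper_width: -0.0
grasp_force: 1.5
```

Call:
servo_tool(
  rows=[
    [[0,1,0,0,0,0,0],[0,2,0,0,0,0,0],[0,3,0,0,0,0,0],[0,4,0,0,0,0,0],[0,4,0,0,0,0,0]],
  ],
)

```text
clock: 9.55
position: [585.9, 154.0, 249.3]
ee_rot: [0.749, -0.663, 0.0, 0.0]
contact_force: [-1.9, 2.0, 1.1]
gripper_width: 0.0
grasp_force: 1.4
```

Call:
servo_tool(
  rows=[
    [[0,1,0,0,0,0,0],[0,2,0,0,0,0,0],[0,2,0,0,0,0,0]],
  ],
)

```text
clock: 9.93
position: [586.2, 151.9, 249.3]
ee_rot: [0.749, -0.663, 0.0, 0.0]
contact_force: [-1.0, 1.8, 1.0]
gripper_width: -0.3
grasp_force: 0.9
```

Call:
servo_tool(
  rows=[
    [[0,1,0,0,0,0,0],[0,2,0,0,0,0,0],[0,2,0,0,0,0,0]],
  ],
)

```text
clock: 10.3
position: [586.6, 149.8, 249.2]
ee_rot: [0.749, -0.663, 0.0, 0.0]
contact_force: [0.7, -0.0, -0.6]
gripper_width: -0.1
grasp_force: 0.0
```

Call:
servo_tool(
  rows=[
    [[0,1,0,0,0,0,0],[0,1,0,0,0,0,0],[0,1,0,0,0,0,0]],
  ],
)

```text
clock: 10.68
position: [586.5, 149.3, 249.3]
ee_rot: [0.749, -0.663, 0.0, 0.0]
contact_force: [-0.5, 0.3, -0.3]
gripper_width: 0.1
grasp_force: 0.1
```

Call:
servo_tool(
  rows=[
    [[0,1,0,0,0,0,0],[0,1,0,0,0,0,0],[0,1,0,0,0,0,0]],
  ],
)

```text
clock: 11.05
position: [586.6, 148.7, 249.3]
ee_rot: [0.749, -0.663, -0.0, -0.0]
contact_force: [0.3, 2.7, 0.3]
gripper_width: 0.2
grasp_force: 1.0
```

Call:
servo_tool(
  rows=[
    [[0,1,0,0,0,0,0],[0,1,0,0,0,0,0],[0,1,0,0,0,0,0]],
  ],
)

```text
clock: 11.42
position: [586.7, 147.4, 249.3]
ee_rot: [0.749, -0.663, -0.0, -0.0]
contact_force: [0.0, 2.2, 0.2]
gripper_width: -0.1
grasp_force: 1.0
```

Call:
servo_tool(
  rows=[
    [[0,1,0,0,0,0,0],[0,1,0,0,0,0,0],[0,1,0,0,0,0,0]],
  ],
)

```text
clock: 11.8
position: [586.8, 146.3, 249.3]
ee_rot: [0.749, -0.663, 0.0, 0.0]
contact_force: [0.3, 1.4, -0.6]
gripper_width: 0.2
grasp_force: 0.8
```

Call:
servo_tool(
  rows=[
    [[0,1,0,0,0,0,0],[0,1,0,0,0,0,0],[0,1,0,0,0,0,0]],
  ],
)

```text
clock: 12.18
position: [586.9, 145.8, 249.3]
ee_rot: [0.749, -0.663, -0.0, -0.0]
contact_force: [-1.0, 3.6, -0.3]
gripper_width: 0.2
grasp_force: 2.0
```

Call:
servo_tool(
  rows=[
    [[0,1,0,0,0,0,0],[0,1,0,0,0,0,0],[0,1,0,0,0,0,0]],
  ],
)

```text
clock: 12.55
position: [587.0, 145.5, 249.3]
ee_rot: [0.749, -0.663, -0.001, -0.001]
contact_force: [-2.5, 5.7, 0.3]
gripper_width: -0.2
grasp_force: 3.2
```

Call:
servo_tool(
  rows=[
    [[0,1,0,0,0,0,0],[0,1,0,0,0,0,0],[0,1,0,0,0,0,0]],
  ],
)

```text
clock: 12.92
position: [587.0, 145.4, 249.3]
ee_rot: [0.749, -0.662, -0.001, -0.001]
contact_force: [-2.1, 8.1, 0.4]
gripper_width: -0.1
grasp_force: 4.3
```

Latched: the push now builds up to 8 N with no motion. Backing off and heading to the basket.

Call:
servo_tool(
  rows=[
    [[0,-9,0,0,0,0,0],[0,-9,0,0,0,0,0],[0,-9,0,-40,0,0,0],[0,-9,0,-80,0,0,0],[0,-9,0,-80,0,0,0]],
  ],
)

```text
clock: 13.55
position: [587.6, 151.9, 333.5]
ee_rot: [0.749, -0.663, 0.002, -0.003]
contact_force: [-0.2, -0.1, 0.2]
gripper_width: 0.3
grasp_force: 0.0
```

```bash
python3 go.py 451 -256 290 -177.8
```

```text
shift [388.4 185.3  41.8] turn [-0.005  0.007  1.654]
13.55 [587.6 151.9 333.5] [ 0.52  0.3   0.13  0.   -1.4  -0.4 ] F [-0.2 -0.1  0.2] w 0.3
```

Call:
servo_tool(
  rows=[
    [[45,388,185,5,0,0,1.654],[45,388,185,5,0,0,1.654],[45,388,185,5,0,0,1.654],[45,388,185,5,0,0,1.654],[45,388,185,5,0,0,1.654],[45,388,185,42,0,0,1.654],[45,388,185,42,0,0,1.654],[45,388,185,42,0,0,1.654],[45,388,185,42,0,0,1.654],[45,388,185,42,0,0,1.654]],
  ],
)

```text
clock: 14.8
position: [448.8, -255.7, 286.5]
ee_rot: [-0.02, 1.0, 0.0, -0.001]
contact_force: [0.1, -0.5, -0.6]
gripper_width: 45.2
grasp_force: 0.0
```

```bash
python3 go.py 451 -256 156 -177.8; python3 - <<'E'
from h import *
a=snap("scene","pics/g1.png");b=snap("top","pics/g2.png")
r=lambda i,x,y,w,h:cv2.cvtColor(cv2.resize(i[y:y+h,x:x+w],(400,300),interpolation=cv2.INTER_CUBIC),cv2.COLOR_RGB2BGR)
cv2.imwrite("pics/g.png",np.vstack([np.hstack([r(a,170,160,80,60),r(b,265,185,80,60)]),np.hstack([r(a,275,135,80,60),r(b,160,155,80,60)])]))
E
```

```text
shift [ -2.5  -0.4 130.5] turn [ 0.    -0.002  0.001]
14.8 [ 448.8 -255.7  286.5] [-0.2   0.16 -0.16  0.   -1.25 -1.33] F [ 0.1 -0.5 -0.6] w 45.2
```

View pics/g.png

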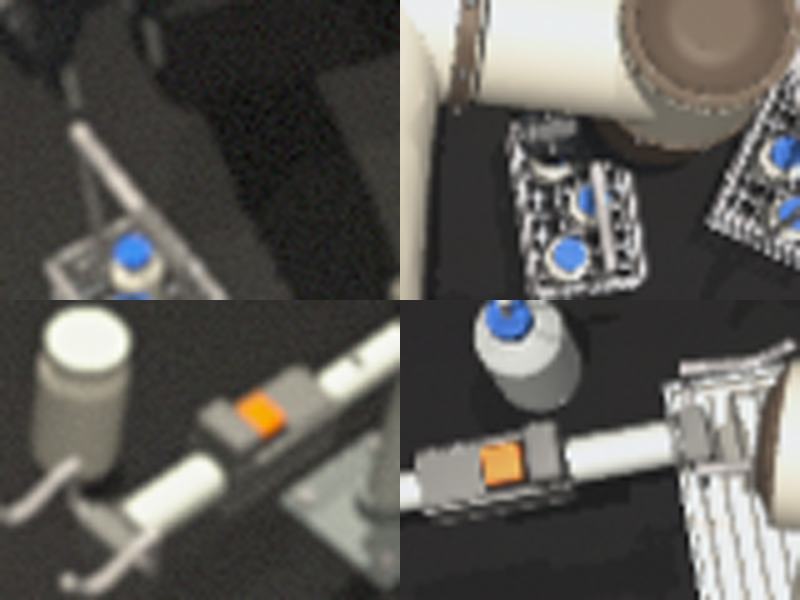

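Both images show the button raised at the new hole, and the fingers straddling the handle's plane above the basket. Descending to grip and computing the hook position.

Call:
servo_tool(
  rows=[
    [[45,-2,0,60,0,0,0],[45,-2,0,100,0,0,0],[45,-2,0,131,0,0,0],[45,-2,0,131,0,0,0],[45,-2,0,131,0,0,0]],
  ],
)

```text
clock: 15.52
position: [452.7, -255.4, 157.6]
ee_rot: [-0.02, 1.0, -0.001, 0.001]
contact_force: [0.2, -0.2, 0.2]
gripper_width: 45.0
grasp_force: 0.0
```

Call:
servo_tool(
  rows=[
    [[0,0,0,0,0,0,0],[0,0,0,0,0,0,0],[0,0,0,0,0,0,0],[0,0,0,0,0,0,0],[0,0,0,0,0,0,0],[0,0,0,0,0,0,0]],
  ],
)

```text
clock: 16.27
position: [452.4, -255.8, 157.6]
ee_rot: [-0.02, 1.0, -0.001, 0.001]
contact_force: [-0.2, -0.4, 6.2]
gripper_width: 7.8
grasp_force: 58.7
```

```bash
python3 - <<'E'
from m import *
for n,f in(("top","g2"),("scene","g1")):
    im=cv2.imread(f"pics/{f}.png").astype(int);B,G,R=im[...,0],im[...,1],im[...,2]
    m=(R>180)&(B<90)&(G>80)&(G<190);l,_,s,c=cv2.connectedComponentsWithStats(m.astype(np.uint8))
    for i in range(1,l):
        if s[i,4]>15:print(n,s[i,4],c[i].round(1),back(n,c[i],247).round(1))
t=tri((238.6,164.4),(288.6,191.4));print("tip+",t)
print(back("top",(238.6,164.4),271).round(1),back("scene",(288.6,191.4),271).round(1),"tip-",back("scene",(276.6,178.4),271).round(1))
s=arm.read_state();print(s['position'].round(1),s['gripper_width'],s['grasp_force'],s['contact_force'].round(1))
E
```

```text
top 18 [178.6 185.4] [589.3 157.1 247. ]
scene 45 [326.8 157.4] [584.9 151.7 247. ]
tip+ (array([640.11134555, -45.29140047, 269.79591831]), np.float64(0.6873084508976888))
[638.4 -47.5 271. ] [641.5 -44.1 271. ] tip- [583.2 -45.1 271. ]
[ 452.4 -255.8  157.6] 7.812198855599043 58.7466037273407 [-0.2 -0.4  6.2]
```

Call:
servo_tool(
  rows=[
    [[0,0,0,-3,0,0,0],[0,0,0,-8,0,0,0],[0,0,0,-16,0,0,0],[0,0,0,-28,0,0,0],[0,0,0,-42,0,0,0],[0,0,0,-60,0,0,0],[0,0,0,-80,0,0,0],[0,0,0,-98,0,0,0],[0,0,0,-112,0,0,0],[0,0,0,-118,0,0,0]],
  ],
)

```text
clock: 17.52
position: [451.9, -255.2, 275.5]
ee_rot: [-0.019, 1.0, -0.0, 0.001]
contact_force: [0.3, -0.4, -2.3]
gripper_width: 7.6
grasp_force: 58.5
```

```bash
python3 go.py 610 -90 275 -173.7
```

```text
shift [-164.4  158.9    0.8] turn [-0.     0.002 -0.071]
17.525 [ 451.9 -255.2  275.5] [-0.2   0.17 -0.18 -0.   -1.22 -1.33] F [ 0.3 -0.4 -2.3] w 7.6
```

Call:
servo_tool(
  rows=[
    [[0,-8,8,0,0,0,-0.01],[0,-25,24,0,0,0,-0.02],[0,-48,46,0,0,0,-0.03],[0,-72,70,0,0,0,-0.04],[0,-97,94,0,0,0,-0.05],[0,-122,118,0,0,0,-0.06],[0,-143,138,0,0,0,-0.07],[0,-157,152,0,0,0,-0.071],[0,-164,159,0,0,0,-0.071],[0,-164,159,0,0,0,-0.071]],
  ],
)

```text
clock: 18.77
position: [609.4, -89.6, 273.8]
ee_rot: [-0.055, 0.998, -0.0, -0.0]
contact_force: [0.3, 0.3, -3.1]
gripper_width: 8.3
grasp_force: 58.4
```

```bash
python3 go.py 602.6 -20.5 275 -173.7;  python3 - <<'E'
from h import *
a=snap("scene","pics/i1.png");b=snap("top","pics/i2.png")
r=lambda i,x,y,w,h:cv2.cvtColor(cv2.resize(i[y:y+h,x:x+w],(400,300),interpolation=cv2.INTER_CUBIC),cv2.COLOR_RGB2BGR)
cv2.imwrite("pics/i.png",np.hstack([r(a,220,130,120,90),r(b,180,140,120,90)]))
E
```

```text
shift [-0.8 69.5 -1.2] turn [ 0.    -0.001  0.   ]
18.775 [609.4 -89.6 273.8] [ 0.12  0.34  0.05 -0.   -1.28 -1.58] F [ 0.3  0.3 -3.1] w 8.3
```

View pics/i.png

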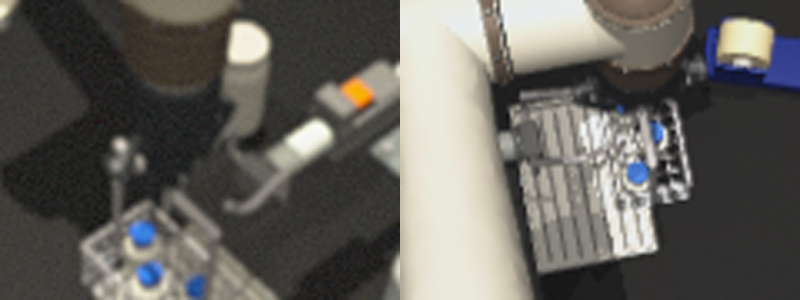

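The basket hangs upright in the gripper, just outside the prong tips (scene crop (235,205)), and lined up with the arm. Moving in over the tips and lowering.

Call:
servo_tool(
  rows=[
    [[0,0,6,-1,0,0,0],[0,0,16,-1,0,0,0],[0,0,28,-1,0,0,0],[0,0,40,-1,0,0,0],[0,0,52,-1,0,0,0],[0,0,62,-1,0,0,0],[0,0,68,-1,0,0,0],[0,0,70,-1,0,0,0],[0,0,70,-1,0,0,0]],
  ],
)

```text
clock: 20.0
position: [601.8, -20.4, 275.3]
ee_rot: [-0.055, 0.998, -0.0, -0.0]
contact_force: [-0.0, -0.1, -3.2]
gripper_width: 7.7
grasp_force: 58.4
```

Call:
servo_tool(
  rows=[
    [[0,0,0,5,0,0,0],[0,0,0,12,0,0,0],[0,0,0,18,0,0,0],[0,0,0,24,0,0,0],[0,0,0,28,0,0,0],[0,0,0,28,0,0,0],[0,0,0,28,0,0,0]],
  ],
)

```text
clock: 20.88
position: [601.9, -20.3, 247.6]
ee_rot: [-0.055, 0.998, -0.0, 0.0]
contact_force: [-1.0, -1.1, -3.0]
gripper_width: 7.7
grasp_force: 58.4
```

Call:
servo_tool(
  rows=[
    [[0,0,0,2,0,0,0],[0,0,0,4,0,0,0],[0,0,0,4,0,0,0]],
  ],
)

```text
clock: 21.25
position: [601.6, -20.3, 243.0]
ee_rot: [-0.055, 0.998, 0.0, -0.0]
contact_force: [-0.7, -0.0, -3.7]
gripper_width: 7.8
grasp_force: 58.4
```

Call:
servo_tool(
  rows=[
    [[0,0,0,1,0,0,0],[0,0,0,2,0,0,0],[0,0,0,2,0,0,0]],
  ],
)

```text
clock: 21.62
position: [601.7, -20.3, 241.2]
ee_rot: [-0.055, 0.998, -0.0, -0.0]
contact_force: [-0.2, 0.0, -3.5]
gripper_width: 8.0
grasp_force: 58.4
```

Call:
servo_tool(
  rows=[
    [[0,0,0,1,0,0,0],[0,0,0,1.5,0,0,0],[0,0,0,1.5,0,0,0]],
  ],
)

```text
clock: 22.0
position: [601.7, -20.4, 239.7]
ee_rot: [-0.055, 0.998, -0.0, -0.0]
contact_force: [-0.1, 0.3, -2.6]
gripper_width: 7.7
grasp_force: 58.4
```

```bash
python3 - <<'E'
from h import *
a=snap("scene","pics/j1.png");b=snap("top","pics/j2.png")
r=lambda i,x,y,w,h:cv2.cvtColor(cv2.resize(i[y:y+h,x:x+w],(400,300),interpolation=cv2.INTER_CUBIC),cv2.COLOR_RGB2BGR)
cv2.imwrite("pics/j.png",np.hstack([r(a,250,140,88,66),r(b,180,140,88,66)]))
E
```

```text
(no output)
```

View pics/j.png

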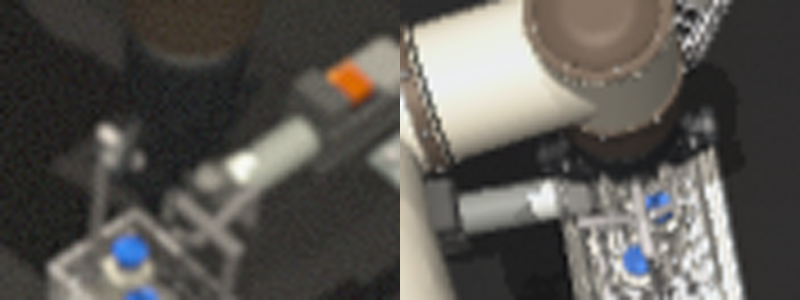

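The bar crosses the near prong at scene crop (210,225), just above the dip. Lowering further until the weight comes off.

Call:
servo_tool(
  rows=[
    [[0,0,0,1,0,0,0],[0,0,0,1,0,0,0],[0,0,0,1,0,0,0]],
  ],
)

```text
clock: 22.48
position: [601.8, -20.3, 238.8]
ee_rot: [-0.055, 0.998, -0.0, 0.0]
contact_force: [0.2, -0.6, -2.2]
gripper_width: 8.1
grasp_force: 58.4
```

Call:
servo_tool(
  rows=[
    [[0,0,0,1,0,0,0],[0,0,0,1,0,0,0],[0,0,0,1,0,0,0]],
  ],
)

```text
clock: 22.85
position: [601.9, -20.4, 238.4]
ee_rot: [-0.055, 0.998, -0.0, 0.0]
contact_force: [-0.6, 0.2, 1.5]
gripper_width: 7.7
grasp_force: 58.7
```

Call:
servo_tool(
  rows=[
    [[0,0,0,1,0,0,0],[0,0,0,1,0,0,0],[0,0,0,1,0,0,0]],
  ],
)

```text
clock: 23.22
position: [601.9, -20.4, 238.3]
ee_rot: [-0.055, 0.998, -0.0, 0.001]
contact_force: [-3.8, 2.3, 4.7]
gripper_width: 7.6
grasp_force: 59.2
```

Weight is off at about the expected height. Easing the load, opening only partly (the end block is near), then checking and retreating upward.

Call:
servo_tool(
  rows=[
    [[0,0,0,-1,0,0,0],[12,0,0,-1,0,0,0],[16,0,0,-1,0,0,0],[22,0,0,-1,0,0,0],[28,0,0,-1,0,0,0],[28,0,0,-1,0,0,0],[28,0,0,-1,0,0,0]],
  ],
)

```text
clock: 24.1
position: [601.7, -20.3, 237.8]
ee_rot: [-0.055, 0.998, 0.0, 0.0]
contact_force: [-0.5, -0.2, -0.8]
gripper_width: 27.7
grasp_force: 0.0
```

Call:
servo_tool(
  rows=[
    [[28,0,0,-4,0,0,0],[28,0,0,-10,0,0,0],[28,0,0,-20,0,0,0],[28,0,0,-35,0,0,0],[28,0,0,-60,0,0,0],[28,0,0,-90,0,0,0],[28,0,0,-120,0,0,0],[28,0,0,-120,0,0,0]],
  ],
)

```text
clock: 25.1
position: [602.8, -20.4, 362.0]
ee_rot: [-0.055, 0.998, 0.0, 0.004]
contact_force: [0.2, -0.2, 0.3]
gripper_width: 27.8
grasp_force: 0.0
```

Call:
servo_tool(
  rows=[
    [[28,200,0,-10,0,0,0],[28,200,0,-10,0,0,0],[28,200,0,-10,0,0,0],[28,200,0,-10,0,0,0],[28,200,0,-10,0,0,0],[28,200,-150,-10,0,0,0],[28,200,-150,-10,0,0,0],[28,200,-150,-10,0,0,0],[28,200,-150,-10,0,0,0]],
  ],
)

```text
clock: 26.22
position: [420.8, -192.9, 366.1]
ee_rot: [-0.053, 0.999, 0.0, -0.002]
contact_force: [-0.2, -0.3, -0.1]
gripper_width: 28.2
grasp_force: 0.0
```

```bash
python3 - <<'E'
from h import *
a=snap("scene","pics/k1.png");b=snap("top","pics/k2.png")
r=lambda i,x,y,w,h:cv2.cvtColor(cv2.resize(i[y:y+h,x:x+w],(400,300),interpolation=cv2.INTER_CUBIC),cv2.COLOR_RGB2BGR)
cv2.imwrite("pics/k.png",np.vstack([np.hstack([r(a,250,140,88,66),r(b,180,140,88,66)]),np.hstack([r(a,0,0,512,384),r(b,0,0,512,384)])]))
s=arm.read_state();print(s['position'],s['clock'],s['contact_force'])
E
```

```text
[ 420.31035492 -191.37065684  366.74470898] 26.325 [-0.53032176  0.51214433  0.3440605 ]
```

View pics/k.png

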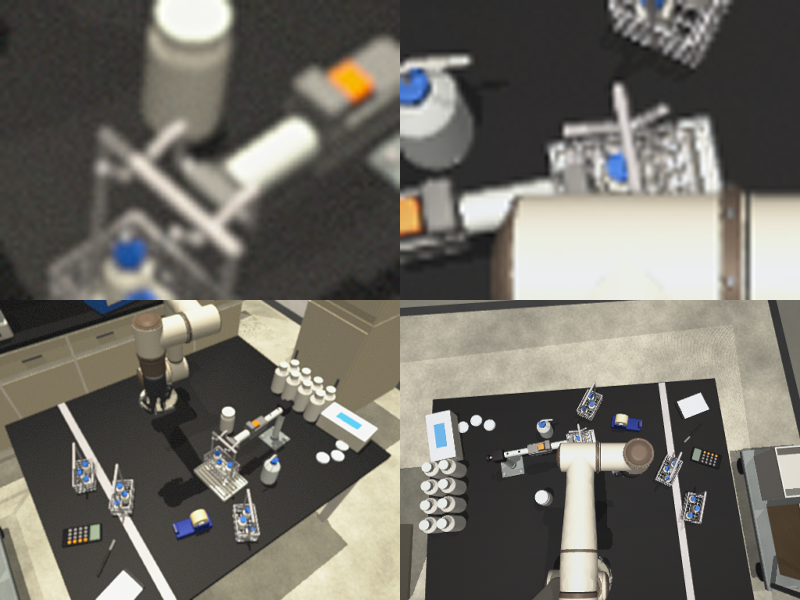

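The bar lies across both prongs, inside the tips, with the basket over the tray. The bystanders stand where they were, and the button is up.

Call:
servo_tool(
  rows=[
    [[28,0,0,0,0,0,0],[28,0,0,0,0,0,0],[28,0,0,0,0,0,0],[28,0,0,0,0,0,0],[28,0,0,0,0,0,0],[28,0,0,0,0,0,0]],
  ],
)

```text
clock: 27.08
position: [419.4, -191.4, 367.8]
ee_rot: [-0.055, 0.998, -0.0, 0.0]
contact_force: [-0.5, -0.4, 0.4]
gripper_width: 28.2
grasp_force: 0.0
```

```bash
python3 -c "
from bench import arm
print(arm.job_done())"
```

```text
the job is handed in; nothing more can be done
None
```

I handed the job in at about 27 s: the drain arm is latched one hole further out, the basket nearest the robot's base hangs on both prongs over the tray, and the two bottles and the tape dispenser stand where they were (no verdict was returned).

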